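# Load the socket carousel and click it on

### The arm

A 7-joint arm with a two-finger parallel gripper is mounted at the origin on the work surface. World frame = base frame: x ahead of the robot, y to its left, z up, the work surface at z = 0. Lengths are in m, angles in rad, forces in N, time in s.
With the tool pointing down it reaches from about 0.425 to 0.95 m from the base axis. Payload 4.7 kg.
Tool frame: the origin (TCP) lies between the finger pads; the fingertips stand 25 mm ahead of it and the grasp point (between the pads) lies 6 mm ahead of it; x points along the fingers, z is the direction in which the jaws open and shut, and the axes are right-handed (so a half turn about x gives the same grasp; the last joint's range is limited). The gripper opens to 85 mm and grips with 20 to 120 N. Pads are 22 mm wide; open, the fingers measure 114 mm over their backs; the gripper's body (76 mm by 85 mm) begins 54 mm behind the grasp point. The pads swing forward as they close: fully open they stand 13 mm farther back than shut.
Start: joints at [-1.258, 0.469, -0.049, 1.532, 0.024, 1.141, -0.082], TCP at [0.226, 0.636, 0.256] pointing down, gripper open.
Joint ranges: [-2.59, 2.59], [-0.33, 1.99], [-1.39, 1.29], [0.1, 2.45], [-1.04, 4.18], [0.21, 1.99], [-2.66, 2.66]. Speed limits (rad/s): [2.57, 2.57, 3.14, 3.14, 3.14, 3.14, 3.14].

### API

Orientations are given as a 3x3 rotation matrix whose columns are the frame's x, y, z axes.
In Python, from rig import * gives the robot as it stands. Calls block until the motion is done:
- movep(position, orientation): joint-space move of the TCP to a pose.
- move_l(position, attitude=None, feed=0.15, until_force=None): straight line of the TCP; attitude=None keeps the orientation; feed is the mean speed in m/s. With until_force (N) it stops when the force on the tool has changed by that much, and returns True; else False.
- move_joints(angles): joint-space move.
- command_gripper(opening, newtons=None): finger opening in m; newtons is the grip in N (None keeps the last); returns when the fingers have stopped.
- sleep(seconds).
- inverse_kinematics(position, orientation): joint angles nearest the present ones, or None.
- sense(): the state.
- camera(name): name is "scene" or "side" or "wrist"; returns (picture, depth): 384x512x3 uint8, red, green, blue; 384x512 float32, m along the optical axis (not along the pixel's ray), 0 where there is no reading.
- camera_params(name): a dict with "K" (3x3 intrinsics, pixels), "position" and "rotation" of the camera in the world; the wrist camera has in their place "tool_from_camera" (4x4, takes a point from camera to tool coordinates, whose origin is the TCP and whose axes are the tool frame's). Camera axes: x right, y down, z forward; pixel columns grow to the right and rows downward; lengths in m; the calibration is good to about 2 mm. The wrist camera is an equidistant fisheye: a pixel r from the principal point sees the ray r / f radians off the axis. A picture is of the moment at which its call begins: read the wrist's pose just before it. camera_params takes no time and is no camera call.
A pose or a line that the arm cannot do raises Unreachable and nothing moves.
- finish_job(): hands the job in, once; it reports no verdict.
The state is a dict: "time_s": time; "joint_pos": joint angles; "qd": joint speeds; "joint_efforts": joint torques, N m; "position": TCP position; "tcp_rot": TCP orientation; "wrist_force": force on the tool from outside, world axes, zero at the start; "ft_torque": the same for the moment, N m; "finger_gap": finger opening in m.
Only numpy, scipy, OpenCV 4.12 (cv2) and the standard library are available. Lean on these libraries where they do the work, as an engineer would, in place of code of your own. Each camera call takes 0.05 s, during which the arm holds its last target.

### The job

Stand the blue-banded socket upright in the empty carousel pocket at the yellow arrow. Then turn the carousel one click anticlockwise (seen from above), so that the next empty pocket comes to the arrow and the blue-banded socket rides along in its pocket.

Things in the scene. Friction and masses are not known exactly. Their poses are not given: they have to be found in the camera images.
- blue_socket_center (a point): Centre (40 mm above its foot) of the deep black steel socket with a BLUE band round its upper part and blue rim on top; 0.2 kg, 80 mm tall, 30 mm diameter, foot 38 mm (lowest 30 mm). Stands upright on the bench right of the carousel, among look-alikes banded red, yellow and white, 85 mm or more apart centre to centre; z up, yaw arbitrary. Green and orange ones are already in the carousel.
- pocket (a point): Floor centre of the pocket at the yellow arrow at the start; turns with the wheel. A grey cup, inner diameter 63 at the mouth tapering to 44 at its floor, 20 mm deep; floor 30 mm above the bench, rim 50. The wheel (diameter 270) has six, 95 mm from its axis. x points from the wheel's axis out through this pocket, z up. The next two anticlockwise hold sockets (tops 110 mm up); the others are empty.
- turn_grip (a point): Turning grip of the wheel: an orange level bar on top of a 16 mm post on the wheel's axis, 70 mm long, 16 mm thick, from 125 to 165 mm above the bench; this point is on the axis, 148 mm above the bench. x axis points level towards the pocket at the arrow and runs across the bar, y along the bar, z up. Pinch it across its thickness from above and turn it about the vertical.
- wheel (a joint): Angle of the wheel on its fixed foot, rad, positive anticlockwise seen from above. Starts near 0, a click position; clicks are 60 degrees apart, so one click anticlockwise is 1.047. Detents pull the wheel into the nearest click with up to about 0.2 N m; it turns from -1.15 to 2.19.
Things that resemble listed ones, but are neither listed nor needed, are in the scene too. Leave any pink look-alike of the part that bears blue_socket_center alone.

How it is judged:
On the way:
1. the blue-banded socket stands in the pocket at the arrow, before the wheel is turned (horizontal distance between blue_socket_center and pocket below 0.014 m and z of blue_socket_center in the frame of pocket between 0.033 and 0.05 m and angle between blue_socket_center's own z axis and vertical below 0.2 rad and value of joint wheel between -0.175 and 0.175 rad), for 0.2 s.
At the end, for the whole second after the job is handed in: The wheel rests one click anticlockwise of where it began (1.047 rad, within 10 degrees), and the blue-banded socket stands in the pocket that was at the arrow: within 14 mm of its centre, its foot on the pocket's floor (centre 33 to 50 mm above it), within 11 degrees of upright (horizontal distance between blue_socket_center and pocket below 0.014 m and z of blue_socket_center in the frame of pocket between 0.033 and 0.05 m and angle between blue_socket_center's own z axis and vertical below 0.2 rad and value of joint wheel between 0.8722 and 1.2222 rad and velocity of joint wheel between -0.05 and 0.05 rad/s); the robot touches nothing.
It fails at once if the wheel is turned clockwise past half a click, or anticlockwise past one and a half clicks (value of joint wheel below -0.52 rad or value of joint wheel above 1.57 rad).
It also fails if it takes over 48 s, if anything falls off the work surface, if the arm or the gripper's body presses on something with over 40 N, if the wrist force passes 120 N, or if a joint passes its speed limit or range.

## Working session

There is one attempt and no reset: what is moved stays moved. The work goes in short steps, each a Python script; the robot and the scene stay as the last script left them, time stands still between calls to the robot, and variables do not carry over. Pictures are saved under pics/ and viewed, and the job is handed in when it is done.

```bash
mkdir -p pics; ls
python3 - <<'E'
from rig import *
import cv2,numpy as np
np.set_printoptions(precision=4,suppress=True)
s=sense();print(s['time_s'],s['position'],s['tcp_rot'],s['finger_gap'])
for n in ["scene","side","wrist"]:
    p,d=camera(n);cv2.imwrite(f"pics/{n}0.png",p[:,:,::-1]);np.savez(f"{n}0.npz",p=p,d=d)
    print(n,camera_params(n), (d>0).mean())
E
```

```text
pics
0.0 [0.2261 0.6354 0.2553] [[-0.0006 -0.9422  0.3351]
 [-0.0019  0.3351  0.9422]
 [-1.     -0.0001 -0.0019]] 0.08513168064760356
scene {'K': array([[421.0564,   0.    , 250.2289],
       [  0.    , 421.0564, 186.1903],
       [  0.    ,   0.    ,   1.    ]]), 'position': array([1.2159, 0.2469, 0.802 ]), 'rotation': array([[-0.4529,  0.6004, -0.6591],
       [ 0.8915,  0.3134, -0.3271],
       [ 0.0102, -0.7357, -0.6772]])} 0.9945882161458334
side {'K': array([[407.2655,   0.    , 252.7548],
       [  0.    , 407.2655, 190.5965],
       [  0.    ,   0.    ,   1.    ]]), 'position': array([ 0.3283, -0.5856,  0.6804]), 'rotation': array([[ 0.9018, -0.3187,  0.2918],
       [-0.432 , -0.6465,  0.6288],
       [-0.0118, -0.6931, -0.7207]])} 0.9961903889973959
wrist {'K': array([[297.3186,   0.    , 252.7095],
       [  0.    , 297.3186, 189.1819],
       [  0.    ,   0.    ,   1.    ]]), 'tool_from_camera': array([[-0.0005, -0.2843,  0.9587, -0.1185],
       [-0.0013, -0.9587, -0.2843,  0.0733],
       [ 1.    , -0.0014,  0.0001,  0.0004],
       [ 0.    ,  0.    ,  0.    ,  1.    ]])} 0.9919179280598959
```

View pics/scene0.png

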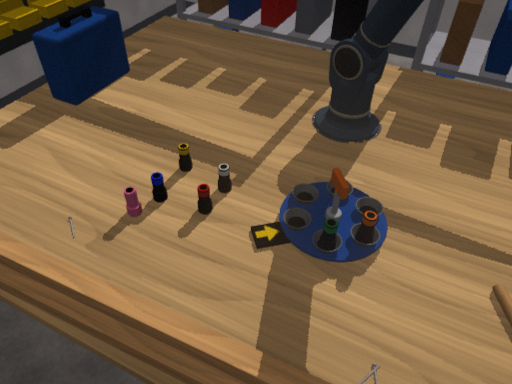

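View pics/side0.png

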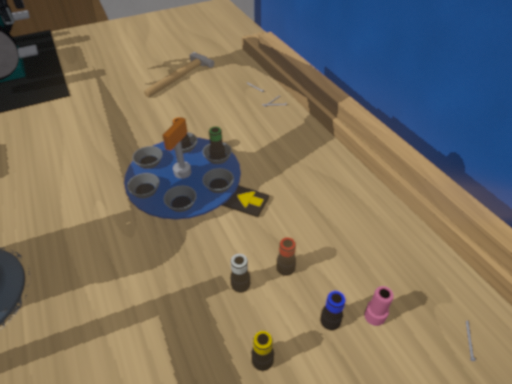

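View pics/wrist0.png

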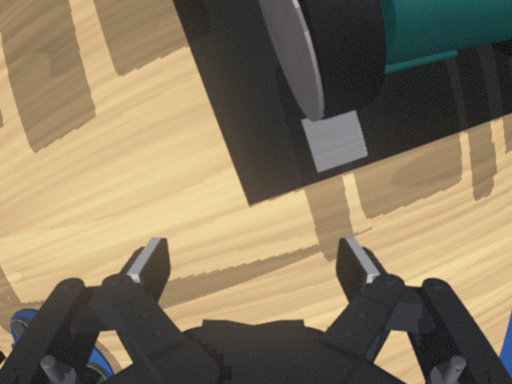

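The scene view shows the blue-banded socket at (158,187). Look-alikes are pink (133,200), red (204,198), yellow (185,157) and white (224,177), plus green (330,232) and orange (368,225) in the wheel. I choose the one with the blue band and black body. The arrow is at (267,234) and the empty pocket it points to is at (297,217). In the side view these are blue (333,310), pocket (218,180) and arrow (252,200).

```bash
cat > h.py <<'E'
import cv2,numpy as np
from rig import *
np.set_printoptions(precision=4,suppress=True)
def ray(n,uv,z,P=None):
    P=P or camera_params(n);uv=np.atleast_2d(uv).astype(float)
    d=np.c_[(uv-P['K'][:2,2])/P['K'][0,0],np.ones(len(uv))]@P['rotation'].T
    o=P['position'];return o+d*((z-o[2])/d[:,2])[:,None]
def cloud(n,d):
    P=camera_params(n);v,u=np.mgrid[:d.shape[0],:d.shape[1]]
    c=np.stack([(u-P['K'][0,2])/P['K'][0,0]*d,(v-P['K'][1,2])/P['K'][1,1]*d,d],-1)
    return c@P['rotation'].T+P['position']
def circ(p):
    A=np.c_[2*p[:,:2],np.ones(len(p))];x=np.linalg.lstsq(A,(p[:,:2]**2).sum(1),rcond=None)[0]
    return x[:2],np.sqrt(x[2]+x[0]**2+x[1]**2)
E
cat > m.py <<'E'
from h import *
for n in ["scene","side"]:
    f=np.load(n+"0.npz");p,d=f['p'],f['d'];C=cloud(n,d);hsv=cv2.cvtColor(p,cv2.COLOR_RGB2HSV)
    print(n,"bench z",np.median(C[200:350,100:200,2]) )
    m=cv2.inRange(hsv,(105,130,50),(130,255,255))
    k,l,st,ce=cv2.connectedComponentsWithStats(m)
    for i in range(1,k):
        if st[i,4]<40: continue
        X=C[l==i];print(" blue comp",ce[i],st[i],"med",np.median(X,0),"zmax",np.percentile(X[:,2],[5,50,95,99]))
        if 80<st[i,4]<900:
            a=X[X[:,2]>0.077];print("   top pts mean",len(a),a.mean(0), "ext",np.ptp(a,0))
            b=X[(X[:,2]>.04)&(X[:,2]<.085)];c,r=circ(b);print("   circ all",c,r)
        if st[i,4]>2000 and 0.3<np.median(X[:,0])<.9 :
            zt=np.median(X[:,2]);b=(l==i).astype(np.uint8)
            cs,hi=cv2.findContours(b,cv2.RETR_CCOMP,cv2.CHAIN_APPROX_NONE)
            for c in cs:
                if cv2.contourArea(c)<100: continue
                q=cv2.convexHull(c)[:,0] ; w=ray(n,q,zt);cc,r=circ(w);print("   cont",cv2.contourArea(c),c[:,0].mean(0),"z",zt,"circ",cc,r,"res",np.std(np.linalg.norm(w[:,:2]-cc,axis=1)))
    m=cv2.inRange(hsv,(22,180,150),(33,255,255));k,l,st,ce=cv2.connectedComponentsWithStats(m)
    for i in range(1,k):
        if st[i,4]>60: print(" yellow",ce[i],st[i,4],ray(n,ce[i],0.0))
    m=cv2.inRange(hsv,(3,190,90),(13,255,255));k,l,st,ce=cv2.connectedComponentsWithStats(m)
    for i in range(1,k):
        if st[i,4]>60: X=C[l==i];print(" orange",ce[i],st[i,4],np.median(X,0),np.percentile(X[:,2],[5,95]))
E
python3 m.py
python3 - <<'E'
import cv2
for n,(x,y,w,h) in {"scene":(110,130,300,140),"side":(110,100,300,270)}.items():
    i=cv2.imread(f"pics/{n}0.png")[y:y+h,x:x+w];cv2.imwrite(f"pics/{n}0c.png",cv2.resize(i,None,fx=2.2,fy=2.2,interpolation=2))
E
```

```text
scene bench z -0.0009310001998224515
 blue comp [509.2874   9.9655] [507   0   5  20  87] med [-0.7912  0.3995  0.1874] zmax [0.1803 0.1874 0.1905 0.2781]
   top pts mean 87 [-0.7772  0.3981  0.1938] ext [2.1905 0.1643 0.6299]
   circ all [0. 0.] 0.0
 blue comp [72.8941 26.252 ] [  32    6   85   38 1143] med [ 0.246  -0.9046  0.2367] zmax [0.2281 0.2367 0.2392 0.2521]
 blue comp [156.7059 179.2451] [151 173  12  13 102] med [ 0.5966 -0.3307  0.0744] zmax [0.0598 0.0744 0.0799 0.0821]
   top pts mean 42 [ 0.5909 -0.3356  0.0789] ext [0.0267 0.0288 0.005 ]
   circ all [ 0.5906 -0.3359] 0.012357684738417016
 blue comp [329.5101 226.6818] [ 288  184   76   77 2184] med [0.5044 0.1158 0.0284] zmax [0.0261 0.0284 0.0306 0.0317]
   cont 1985.0 [328.7546 226.5162] z 0.028374640258743644 circ [0.4838 0.1058] 0.11861046225774559 res 0.01076117126770555
 blue comp [283.7103 208.0654] [280 195  11  28 107] med [ 0.4956 -0.0134  0.0281] zmax [0.026  0.0281 0.0302 0.0309]m.py:11: RuntimeWarning: Mean of empty slice.
  a=X[X[:,2]>0.077];print("   top pts mean",len(a),a.mean(0), "ext",np.ptp(a,0))
  ret = um.true_divide(
Traceback (most recent call last):
  File "m.py", line 11, in <module>
    a=X[X[:,2]>0.077];print("   top pts mean",len(a),a.mean(0), "ext",np.ptp(a,0))
                                                                      ~~~~~~^^^^^
ValueError: zero-size array to reduction operation maximum which has no identity
```

View pics/scene0c.png

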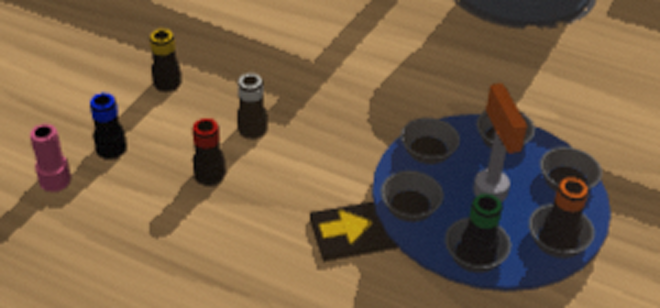

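View pics/side0c.png

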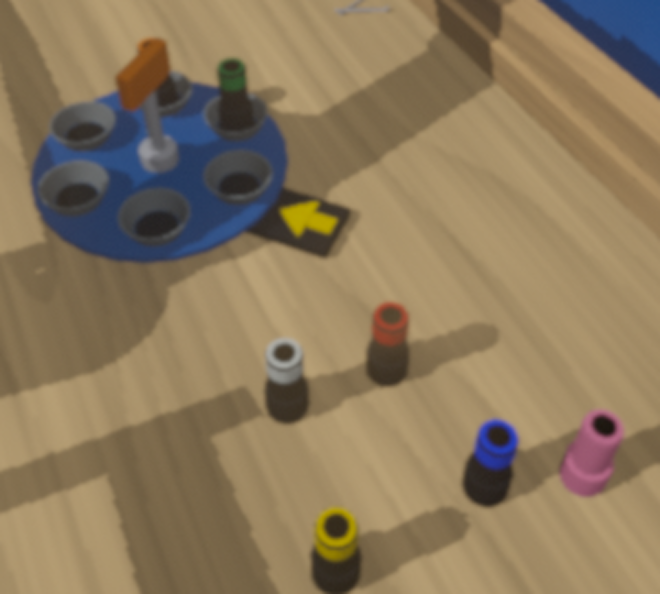

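The crops confirm the choice: the blue band on a black foot, with the plain pink one beside it. The cups stand above the disc (28 mm) with rims at 50 mm. I'll fit the rims from depth.

```bash
cat > m2.py <<'E'
from h import *
import sys
tag=sys.argv[1] if len(sys.argv)>1 else "0"
allp=[]
for n in ["scene","side"]:
    f=np.load(f"{n}{tag}.npz");p,d=f['p'],f['d'];C=cloud(n,d);hsv=cv2.cvtColor(p,cv2.COLOR_RGB2HSV)
    print(n)
    m=cv2.inRange(hsv,(112,150,60),(125,255,255))
    near=(np.abs(C[...,0]-.59)<.06)&(np.abs(C[...,1]+.335)<.06)
    m=(m>0)&near&(C[...,2]>.045)
    X=C[m];a=X[X[:,2]>.0755]
    print(" blue",m.sum(),"z",np.percentile(X[:,2],[5,95]),"circ",circ(X),"top",circ(a),a.mean(0))
    # whole socket (foot) outline centre by depth, z 5..30
    o=near&(C[...,2]>.006)&(C[...,2]<.028)&(np.hypot(C[...,0]-.59,C[...,1]+.335)<.03); print(" foot",o.sum(),circ(C[o]))
    R=(np.hypot(C[...,0]-.47,C[...,1]-.08)<.2)
    g=R&(C[...,2]>.0455)&(C[...,2]<.054)&(hsv[...,1]<110)
    X=C[g]
    allp.append(X)
    o=R&(hsv[...,0]<14)&(hsv[...,1]>150)&(C[...,2]>.12)&(C[...,2]<.175)
    Y=C[o];print(" bar",len(Y),Y.mean(0),"z",np.percentile(Y[:,2],[2,98]))
    t=Y[Y[:,2]>.159];c=t[:,:2].mean(0);w,v=np.linalg.eigh(np.cov(t[:,:2].T));print("  top",len(t),c,"ext",np.ptp((t[:,:2]-c)@v,axis=0),"dir",v[:,1])
    r=cv2.minAreaRect(t[:,:2].astype(np.float32)*1000);print("  rect",r)
np.savez("rim.npz",a=allp[0],b=allp[1])
X=np.vstack(allp)
img=np.full((450,450,3),255,np.uint8)
for s,X in enumerate(allp):
    for q in X: cv2.circle(img,(int((q[0]-.27)*1000),int((q[1]+.12)*1000)),1,[(255,0,0),(0,0,255)][s],-1)
cv2.imwrite("pics/rim.png",img)
E
python3 m2.py
```

```text
scene
 blue 89 z [0.062  0.0804] circ (array([ 0.5905, -0.3358]), np.float64(0.012272007638916048)) top (array([ 0.5894, -0.3377]), np.float64(0.011552732231989823)) [ 0.5907 -0.3361  0.0786]
 foot 101 (array([ 0.5902, -0.3356]), np.float64(0.016401065314144554))
 bar 346 [0.4782 0.1107 0.1519] z [0.1283 0.1652]
  top 149 [0.4733 0.1099] ext [0.0162 0.0704] dir [-0.7766 -0.63  ]
  rect ((470.89898681640625, 109.00713348388672), (70.36372375488281, 16.079517364501953), 39.17898941040039)
side
 blue 223 z [0.0614 0.0809] circ (array([ 0.5865, -0.342 ]), np.float64(0.011574514977609276)) top (array([ 0.5873, -0.3414]), np.float64(0.011109470002103656)) [ 0.5856 -0.3431  0.0793]
 foot 160 (array([ 0.5879, -0.3402]), np.float64(0.01793575027456184))
 bar 154 [0.4617 0.0919 0.1415] z [0.1281 0.1582]
  top 3 [0.4461 0.0819] ext [0.0009 0.008 ] dir [-0.5502  0.835 ]
  rect ((446.0299072265625, 81.78001403808594), (0.8540046215057373, 8.002294540405273), 33.1617317199707)
```

```bash
sleep 5
```

```text
(no output)
```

View pics/rim.png

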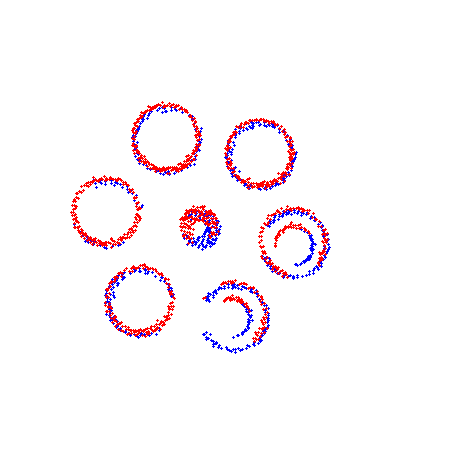

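The rim map shows six clear rings of about 35 mm radius. The arrow's pocket is at picture (260,154), the two socket-filled ones are at (294,243) and (235,316), and the hub is at (200,227).

```bash
cat > m3.py <<'E'
from h import *
from scipy.optimize import least_squares
f=np.load("rim.npz")
for nm,X in [("scene",f['a']),("side",f['b']),("both",np.vstack([f['a'],f['b']]))]:
    def res(q):
        c=q[:2];th=q[2]+np.arange(6)*np.pi/3
        P=c+.095*np.c_[np.cos(th),np.sin(th)]
        d=np.linalg.norm(X[:,None,:2]-P[None],axis=2)
        r=np.abs(d-q[3]);return np.minimum(r.min(1),.006)
    s=least_squares(res,[.47,.107,np.arctan2(.034-.107,.53-.47),.034]);q=s.x
    th=q[2];print(nm,"axis",q[:2],"th",np.degrees(th),"r",q[3],"rms",np.sqrt(np.mean(s.fun**2)),"pocket",q[:2]+.095*np.array([np.cos(th),np.sin(th)]))
    Y=X[np.abs(np.linalg.norm(X[:,:2]-(q[:2]+.095*np.array([np.cos(th),np.sin(th)])),axis=1)-.034)<.007];print("   own circle",circ(Y),len(Y))
for n,uv in [("scene",(267,234)),("side",(250,200))]: print("arrow",ray(n,uv,0))
for n in ["scene","side"]:
    P=np.array([.528,.035,.05])
E
python3 m3.py
```

```text
scene axis [0.471  0.1096] th -50.773654834024164 r 0.032603849720588635 rms 0.003332400528692398 pocket [0.5311 0.036 ]
   own circle (array([0.531 , 0.0361]), np.float64(0.03270010170030946)) 126
side axis [0.4696 0.1062] th -50.75320948196159 r 0.03262457636095666 rms 0.003031845198015111 pocket [0.5297 0.0327]
   own circle (array([0.5296, 0.033 ]), np.float64(0.032623321473518624)) 178
both axis [0.4701 0.1076] th -50.6472244192874 r 0.032514130856318525 rms 0.0033467953947876545 pocket [0.5303 0.0341]
   own circle (array([0.5301, 0.0342]), np.float64(0.032534549128604213)) 303
arrow [[ 0.5736 -0.0231  0.    ]]
arrow [[ 0.5854 -0.0158  0.    ]]
```

```bash
cat >> h.py <<'E'
def Rd(phi):
    x=np.array([0,0,-1.]);z=np.array([np.cos(phi),np.sin(phi),0]);return np.c_[x,np.cross(z,x),z]
E
python3 - <<'E'
from h import *
b=np.array([.5885,-.339])
for nm,u in dict(pink=(130,190),red=(204,188),yellow=(184,147),white=(224,167),blue=(157.5,176)).items():
    w=ray("scene",u,.08)[0,:2];d=w-b;print(nm,w,np.hypot(*d),np.degrees(np.arctan2(*d[::-1])))
th=np.radians(-50.7)
for nm,P,phis in [("sock",[.5885,-.339,.068],range(-180,180,30)),("pocket",[.5304,.0345,.1],[-50.7,129.3]),("bar0",[.4703,.108,.154],[-50.7,129.3]),("bar1",[.4703,.108,.154],[9.3,189.3])]:
    for ph in phis:
        q=inverse_kinematics(P,Rd(np.radians(ph)));print(nm,ph,q)
E
```

```text
pink [ 0.6646 -0.3616] 0.07941164885188239 -16.533461122480947
red [ 0.573  -0.2019] 0.13796896770205794 96.44528439794804
yellow [ 0.4543 -0.3404] 0.13415958606472253 -179.39483446284004
white [ 0.4783 -0.1979] 0.17909024386880013 127.9930680087766
blue [ 0.5896 -0.3325] 0.0065569398024155085 80.03986498396283
sock -180 [-0.1931  0.9768  1.1024  1.7145 -0.976   1.1036 -1.9115]
sock -150 [-0.1931  0.9768  1.1024  1.7145 -0.976   1.1036 -1.3879]
sock -120 [-0.1087  0.8638  0.9096  1.71   -0.8038  0.9854 -0.987 ]
sock -90 [-0.122   0.878   0.9371  1.7107 -0.8285  1.0001 -0.445 ]
sock -60 [-0.1609  0.9263  1.0228  1.7129 -0.9052  1.0503  0.134 ]
sock -30 [-0.1672  0.9353  1.0376  1.7132 -0.9184  1.0597  0.6669]
sock 0 [-0.1168  0.8723  0.9262  1.7105 -0.8186  0.9941  1.1185]
sock 30 [ 0.0373  0.7561  0.644   1.7015 -0.565   0.8778  1.4456]
sock 60 [ 0.105   0.7254  0.5337  1.6973 -0.4665  0.8486  1.8898]
sock 90 [ 0.1038  0.7259  0.5355  1.6974 -0.4682  0.849   2.4147]
sock 120 [ 0.8698  0.7564 -0.6195  1.6461  0.528   0.9124  2.1429]
sock 150 [-0.1931  0.9768  1.1024  1.7145 -0.976   1.1036 -2.4351]
pocket -50.7 [-0.5747  0.4818  0.5565  2.0424 -0.3813  0.718  -0.6626]
pocket 129.3 [-0.2124  0.4328  0.0858  2.022  -0.0566  0.6889  2.1659]
bar0 -50.7 [-0.7658  0.3104  0.547   2.1104 -0.2286  0.777  -0.9608]
bar0 129.3 [-0.3631  0.2831  0.0591  2.089  -0.0237  0.7701  1.9674]
bar1 9.3 [-0.6515  0.2952  0.4053  2.1046 -0.1653  0.7713  0.0194]
bar1 189.3 [ 0.5885  0.5585 -1.1712  2.0411  0.635   0.9666  2.3873]
```

Run:
```python
from h import *
b=[.5882,-.339]
R=Rd(np.radians(-106))
movep([*b,.24],R)
move_l([*b,.20],feed=.3)
s=sense();print(s['time_s'],s['position'],s['tcp_rot'])
p,d=camera("wrist");cv2.imwrite("pics/w1.png",p[:,:,::-1]);np.savez("w1.npz",p=p,d=d,pos=s['position'],R=s['tcp_rot'])
```

```text
4.05 [ 0.5878 -0.3376  0.1985] [[-0.0035  0.9615 -0.2749]
 [ 0.0023 -0.2749 -0.9615]
 [-1.     -0.004  -0.0012]]
```

View pics/w1.png

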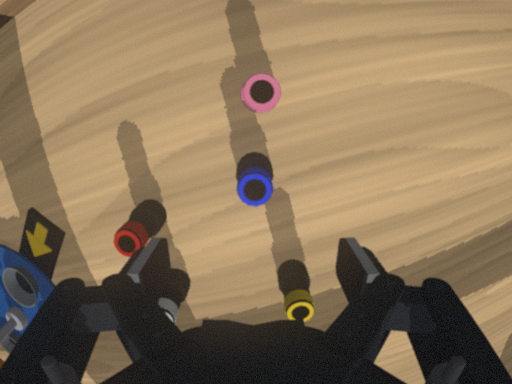

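The wrist view shows the blue rim at (255,189), between the pink (262,92), red (130,239) and yellow (299,306) ones. I'll cast the fisheye ray onto z = 0.08.

```bash
cat >> h.py <<'E'
def wray(uv,z,pos,R):
    P=camera_params("wrist");K=P['K'];T=P['tool_from_camera']
    a=(np.atleast_2d(uv)-K[:2,2]);r=np.linalg.norm(a,axis=1);t=r/K[0,0]
    d=np.c_[a/np.maximum(r,1e-9)[:,None]*np.sin(t)[:,None],np.cos(t)]
    d=d@T[:3,:3].T@R.T;o=pos+R@T[:3,3];return o+d*((z-o[2])/d[:,2])[:,None]
E
python3 - <<'E'
from h import *
f=np.load("w1.npz");hsv=cv2.cvtColor(f['p'],cv2.COLOR_RGB2HSV)
m=cv2.inRange(hsv,(112,150,80),(125,255,255));m[:,:200]=0;m[:, 320:]=0
c,_=cv2.findContours(m,0,1);c=max(c,key=cv2.contourArea);e=cv2.fitEllipse(c);print(e)
w=wray(c[:,0],.08,f['pos'],f['R']);print(circ(w),wray(e[0],.08,f['pos'],f['R']))
E
```

```text
((254.43675231933594, 188.95021057128906), (30.266490936279297, 32.588932037353516), 91.40425872802734)
(array([ 0.5883, -0.3384]), np.float64(0.013342475032852847)) [[ 0.5885 -0.3385  0.08  ]]
```

Run:
```python
from h import *
t=np.array([.5884,-.3385])
off=t+(np.array([.5882,-.339])-np.array([.5878,-.3376]))
move_l([*t,.10],feed=.2);s=sense();print(s['position'])
e=t-s['position'][:2]
move_l([*(t+np.clip(e,-.003,.003)),.066],feed=.12)
s=sense();print(s['position'])
command_gripper(0.0,60)
s=sense();print(s['time_s'],s['position'],s['finger_gap'],s['wrist_force'])
p,d=camera("wrist");cv2.imwrite("pics/w2.png",p[:,:,::-1])
```

```text
[ 0.5891 -0.3395  0.1016]
[ 0.5878 -0.3376  0.0663]
5.7417 [ 0.5879 -0.3377  0.0665] 0.028541873851559357 [-0.4261 -0.1723  2.6209]
```

View pics/w2.png

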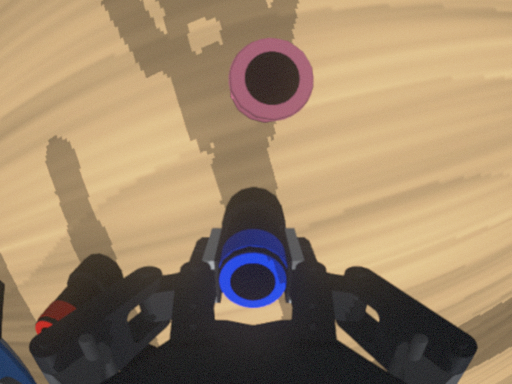

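The blue socket sits between the pads with a gap of 28.5 mm, so it is gripped. Next I lift it, carry it over, and check before lowering.

Run:
```python
from h import *
s=sense();move_l([*s['position'][:2],.24],feed=.25)
movep([.5304,.0345,.22],Rd(np.radians(-50.7)))
s=sense();print(s['time_s'],s['position'],s['finger_gap'],s['wrist_force'])
for n in ["wrist","scene","side"]:
    p,d=camera(n);cv2.imwrite(f"pics/{n}3.png",p[:,:,::-1]);np.savez(f"{n}3.npz",p=p,d=d,pos=s['position'],R=s['tcp_rot'])
print(sense()['position'])
a=[cv2.imread(f"pics/{n}3.png") for n in ["wrist","side"]]
cv2.imwrite("pics/c3.png",cv2.resize(np.hstack(a),(800,300)))
```

```text
8.05 [0.5309 0.033  0.2202] 0.028818537551148413 [ 0.613  -0.6437 -0.9385]
[0.5308 0.033  0.2201]
```

View pics/c3.png

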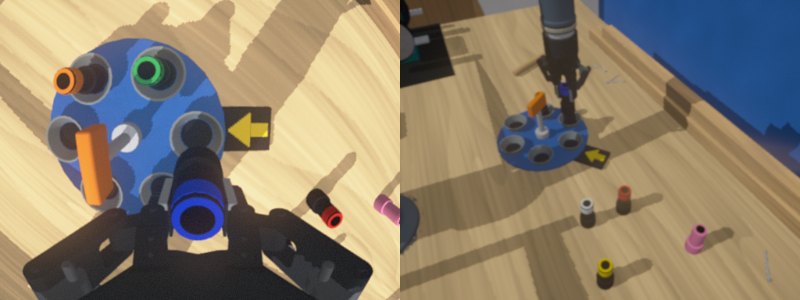

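View pics/wrist3.png

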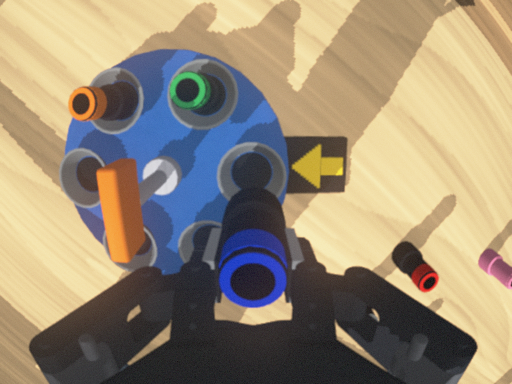

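The wrist view shows the held socket at (252,280) and the arrow's pocket behind it, with rim points at about (219,172), (252,141) and (287,173). I'll check its centre by ray at z = 0.05.

Run:
```python
from h import *
f=np.load("wrist3.npz")
print(circ(wray([(219,172),(227,154),(252,141),(276,152),(287,173)],.05,f['pos'],f['R'])))
# depth check: fisheye, depth along optical axis
p,d=f['p'],f['d'];P=camera_params("wrist");K=P['K'];T=P['tool_from_camera']
v,u=np.mgrid[:384,:512];a=np.stack([u-K[0,2],v-K[1,2]],-1);r=np.linalg.norm(a,axis=-1);t=r/K[0,0]
c=np.concatenate([a/np.maximum(r,1e-9)[...,None]*(np.tan(t)*d)[...,None],d[...,None]],-1)
X=(c@T[:3,:3].T+T[:3,3])@f['R'].T+f['pos']
g=(X[...,2]>.046)&(X[...,2]<.054)&(np.abs(np.hypot(X[...,0]-.5304,X[...,1]-.0345)-.0335)<.008)&(v<230)
print(g.sum(),circ(X[g]))
b=(X[...,2]>.162)&(X[...,2]<.168)&(u>80)&(u<150)&(v>150);Y=X[b];print(len(Y),cv2.minAreaRect((Y[:,:2]*1000).astype(np.float32)))
```

```text
(array([0.5311, 0.0342]), np.float64(0.03398348048397144))
822 (array([0.5298, 0.0355]), np.float64(0.0321550047772235))
1934 ((470.14111328125, 108.38725280761719), (69.72442626953125, 16.505657196044922), 39.037662506103516)
```

All three views agree on the pocket, about (0.5304, 0.0346), to within 2 mm. Lowering now.

Run:
```python
from h import *
t=np.array([.5304,.0346])
move_l([*t,.125],feed=.15);s=sense();e=t-s['position'][:2];print(s['position'])
hit=move_l([*(t+np.clip(e,-.002,.002)),.094],feed=.04,until_force=6)
s=sense();print(hit,s['time_s'],s['position'],s['wrist_force'])
for n in ["scene","side"]:
    p,d=camera(n);cv2.imwrite(f"pics/{n}4.png",p[:,:,::-1])
i=cv2.imread("pics/scene4.png")[120:280,240:420];j=cv2.imread("pics/side4.png")[80:240,110:290]
cv2.imwrite("pics/c4.png",cv2.resize(np.hstack([i,j]),None,fx=2.2,fy=2.2,interpolation=2))
```

```text
[0.5312 0.0343 0.1256]
True 9.6667 [0.5297 0.0351 0.0964] [0.5792 0.8119 5.139 ]
```

View pics/c4.png

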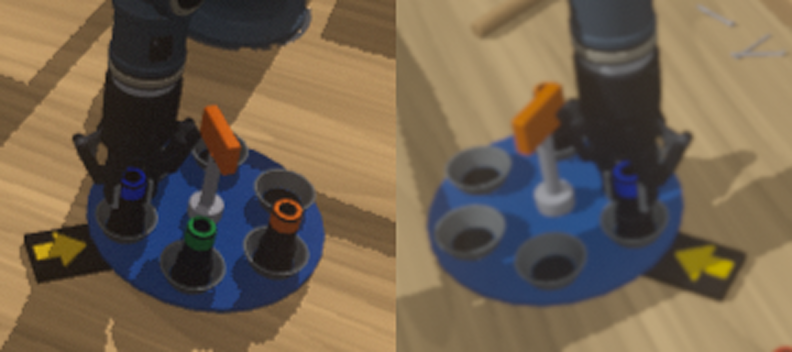

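Contact came at z = 0.0964, as expected for the floor, and both views show the socket in the cup. Releasing.

Run:
```python
from h import *
command_gripper(.06,60)
s=sense();print(s['finger_gap'],s['position'])
move_l([*s['position'][:2],.235],feed=.2)
s=sense();print(s['time_s'],s['position'])
p,d=camera("wrist");cv2.imwrite("pics/w5.png",p[:,:,::-1]);np.savez("w5.npz",p=p,d=d,pos=s['position'],R=s['tcp_rot'])
for n in ["scene","side"]:
    p,d=camera(n);cv2.imwrite(f"pics/{n}5.png",p[:,:,::-1]);np.savez(f"{n}5.npz",p=p,d=d)
    C=cloud(n,d);h=cv2.cvtColor(p,cv2.COLOR_RGB2HSV);m=(cv2.inRange(h,(112,150,60),(125,255,255))>0)&(C[...,2]>.07)&(np.hypot(C[...,0]-.53,C[...,1]-.035)<.05)
    X=C[m];print(n,m.sum(),X[:,2].max() if m.any() else 0,circ(X))
```

```text
0.060211687815733765 [0.5284 0.035  0.0956]
11.025 [0.5276 0.0352 0.234 ]
scene 107 0.11264920217113672 (array([0.5331, 0.0376]), np.float64(0.012946218363556031))
side 100 0.11222550224065275 (array([0.5303, 0.0323]), np.float64(0.012251366678601761))
```

View pics/w5.png

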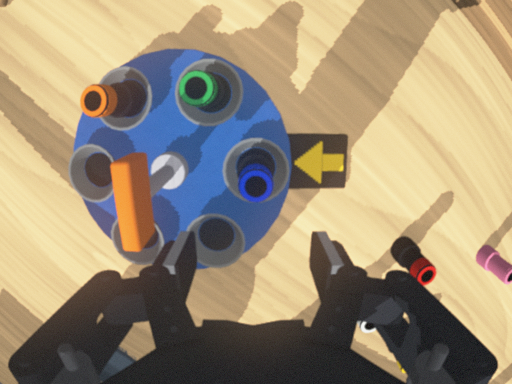

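The wrist view shows the socket upright in the arrow's pocket: rim at (257,186), top about 111 mm up, and within 2–3 mm of the pocket's centre. Now the turning grip at (131,200).

Run:
```python
from h import *
a=np.array([.4702,.108])
R=Rd(np.radians(-50.7))
move_l([*a,.235],attitude=R,feed=.2)
s=sense();e=a-s['position'][:2];print(s['position'])
move_l([*(a+np.clip(e,-.002,.002)),.154],feed=.12,until_force=15)
s=sense();print(s['time_s'],s['position'],s['wrist_force'])
p,d=camera("wrist");cv2.imwrite("pics/w6.png",p[:,:,::-1])
command_gripper(0,60)
s=sense();print(s['time_s'],s['finger_gap'],s['position'],s['wrist_force'],s['ft_torque'])
```

```text
[0.4706 0.1075 0.235 ]
12.6167 [0.4705 0.1082 0.1544] [ 0.4238  0.0899 -0.1172]
13.1333 0.015197324834198219 [0.4706 0.108  0.1546] [ 2.1341 -3.1686  4.5792] [-0.4332 -0.0914 -0.0079]
```

View pics/w6.png

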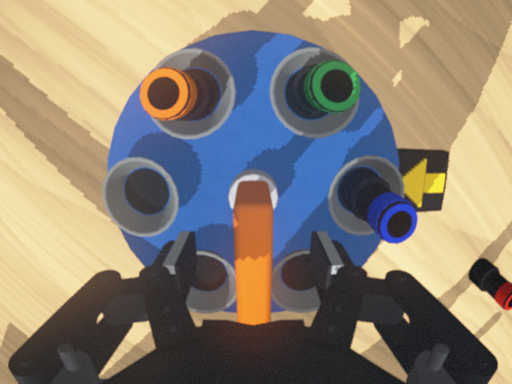

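The bar at (254,255) lay centred between the pads before closing, and it is now pinched with a gap of 15.2 mm. Next I turn it slowly in steps about the axis.

Run:
```python
from h import *
s=sense();p0=np.array([.4703,.108,s['position'][2]])
for k in range(1,7):
    movep(p0,Rd(np.radians(-50.7+10*k)))
    s=sense();z=s['tcp_rot'][:,2];print(k,s['time_s'],s['position'],np.degrees(np.arctan2(z[1],z[0])),s['wrist_force'],s['ft_torque'][2],s['finger_gap'])
    if np.linalg.norm(s['wrist_force'])>40: print("stop");break
sleep(.3)
for n in ["scene","wrist"]:
    p,d=camera(n);cv2.imwrite(f"pics/{n}7.png",p[:,:,::-1])
```

```text
1 13.4 [0.4706 0.108  0.1546] -40.941154016338245 [ 1.8976 -1.0603 -1.7965] -0.05414550843140643 0.015276455085778302
2 13.6667 [0.4705 0.1081 0.1546] -31.04233105679915 [ 1.502  -0.1185 -1.0837] -0.04668448911197971 0.015062103852106412
3 13.9417 [0.4704 0.1081 0.1546] -21.046651706213982 [ 2.261  -0.3252 -0.3819] 0.08028762583618893 0.015478735523853735
4 14.2167 [0.4703 0.1081 0.1546] -11.043935990273104 [ 1.041   0.3129 -1.1426] 0.34449246490661517 0.014959939912653578
5 14.4917 [0.4702 0.1081 0.1546] -1.0670381802167315 [2.5986 0.786  0.8498] 0.21583247175237386 0.015062420114973961
6 14.7667 [0.4702 0.1081 0.1546] 8.894951916831113 [ 1.3081 -0.1709  0.1655] 0.0912597702392233 0.01532266886216286
```

View pics/wrist7.png

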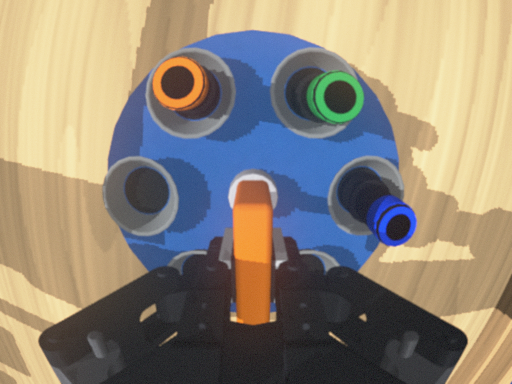

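The wheel has turned 60° and the blue socket at (397,223) still stands in its cup. Now I open, rise and verify.

```bash
python3 - <<'E'
from h import *
command_gripper(.06,60)
s=sense();move_l([*s['position'][:2],.27],feed=.15)
sleep(.5)
s=sense();print(s['time_s'],s['position'],s['wrist_force'])
p,d=camera("wrist");cv2.imwrite("pics/w8.png",p[:,:,::-1])
ps=[]
for n in ["scene","side"]:
    p,d=camera(n);cv2.imwrite(f"pics/{n}8.png",p[:,:,::-1]);np.savez(f"{n}8.npz",p=p,d=d)
    C=cloud(n,d);h=cv2.cvtColor(p,cv2.COLOR_RGB2HSV)
    R=np.hypot(C[...,0]-.47,C[...,1]-.108)<.15
    m=(cv2.inRange(h,(112,150,60),(125,255,255))>0)&(C[...,2]>.07)&(C[...,2]<.12)&R
    X=C[m];print(n,"blue",m.sum(),X[:,2].max() if m.any() else 0,circ(X) if m.any() else 0)
    g=R&(C[...,2]>.0455)&(C[...,2]<.054)&(h[...,1]<110);ps.append(C[g])
np.savez("rim.npz",a=ps[0],b=ps[1])
E
sed -i 's/np.arctan2(.034-.107,.53-.47)/0.16/' m3.py; python3 m3.py | grep -v arrow
python3 -c "
import cv2,numpy as np
i=cv2.imread('pics/scene8.png')[120:280,240:420];j=cv2.imread('pics/side8.png')[80:240,110:290]
cv2.imwrite('pics/c8.png',cv2.resize(np.hstack([i,j]),None,fx=2.2,fy=2.2,interpolation=2))"
```

```text
17.075 [0.4702 0.1079 0.2699] [ 0.6113 -0.0814 -1.065 ]
scene blue 140 0.1120838481811568 (array([0.5644, 0.1247]), np.float64(0.012877855517325685))
side blue 29 0.11165625494653364 (array([0.5608, 0.1166]), np.float64(0.008747526401660669))
scene axis [0.471  0.1094] th 9.981844609758781 r 0.03273919895831334 rms 0.0035426454968566366 pocket [0.5645 0.1259]
   own circle (array([0.5643, 0.1258]), np.float64(0.032849026242881045)) 108
side axis [0.4697 0.1062] th 9.98353383892115 r 0.032613295644112354 rms 0.003079999189349704 pocket [0.5632 0.1227]
   own circle (array([0.5626, 0.1228]), np.float64(0.03261574359708206)) 112
both axis [0.4701 0.1075] th 10.148573345161815 r 0.032663374146623673 rms 0.0034392136183593915 pocket [0.5636 0.1242]
   own circle (array([0.5634, 0.1245]), np.float64(0.03295779292331963)) 220
```

View pics/c8.png

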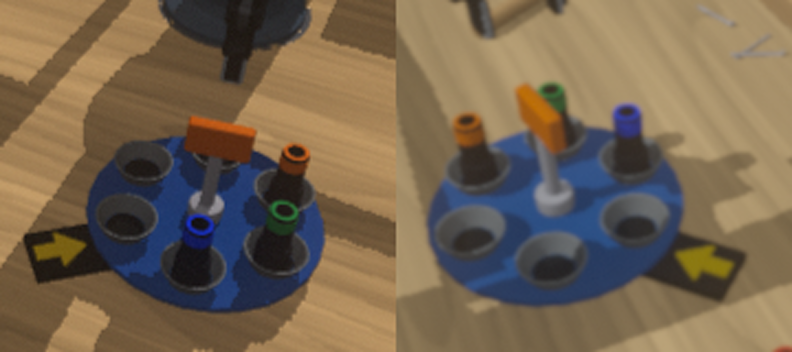

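View pics/w8.png

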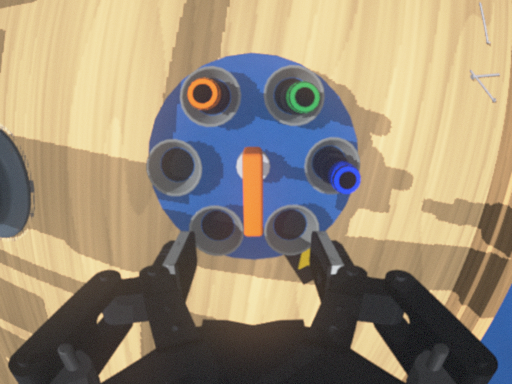

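The wheel has turned 60.7° (−50.75° to 9.98°). An empty pocket is at the arrow, and the blue socket stands upright in its cup with its top at 112 mm. The gripper is clear, so I hand in.

```bash
python3 -c "
from rig import *
finish_job()"
```

```text
the job is handed in; nothing more can be done
```

I stood the blue-banded socket in the pocket at the arrow, then turned the wheel one click anticlockwise by its orange bar. The gripper was clear of everything when I handed the job in, at about 17 s of the 48 s allowed.

- **Before the turn:** the socket's foot met the pocket floor at the expected height. Its top read about 112 mm (110 expected). It stood within about 2 mm of the pocket's centre in both fixed views.
- **After the turn:** the rim fits put the wheel about 60.7–60.8° from where it began. An empty pocket was at the arrow and the socket was upright in its cup, with its top at 112 mm.
- **Where the views disagreed:** the scene and side cameras differ by about 3 mm on the pocket and 5 mm on the socket's starting spot. The wrist camera fell between them, and I used that. After the turn, the scene view puts the socket about 1 mm from its pocket's centre. The side view puts it about 6 mm off, from only 29 pixels, so that is weak. Both are inside the 14 mm limit.

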